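# Roll the sample jar up the reader's loading chute

### The arm

A 6-joint arm with a two-finger parallel gripper is mounted at the origin on the work surface. World frame = base frame: x ahead of the robot, y to its left, z up, the work surface at z = 0. Lengths are in m, angles in rad, forces in N, time in s.
With the tool pointing down it reaches from about 0.425 to 0.95 m from the base axis. Payload 3.5 kg.
Tool frame: the origin (TCP) lies on the centre line of the jaws, within the pads' length; the fingertips stand 14 mm ahead of it and the grasp point (between the pads) lies 5 mm behind it (ctrl.tip_reach is the distance from the TCP to the fingertips, in m); z points along the fingers, y is the line along which they close (so a half turn about z gives the same grasp; the last joint's range is limited). The gripper opens to 85 mm and grips with 20 to 120 N. Pads are 22 mm wide; open, the fingers measure 114 mm over their backs; the gripper's body (76 mm by 85 mm) begins 54 mm behind the grasp point. The pads swing forward as they close: fully open they stand 13 mm farther back than shut.
Start: joints at [-1.337, 0.286, 1.577, -0, 1.279, -0.15], TCP at [0.253, -0.626, 0.245] pointing down, gripper open.
Joint ranges: [-2.77, 2.77], [-0.9, 2.22], [0.21, 2.48], [-1.53, 4.67], [0.24, 2.81], [-2.84, 2.84]. Speed limits (rad/s): [2.79, 2.79, 3.14, 3.14, 3.14, 3.14].

### API

Orientations are given as a unit quaternion [x, y, z, w].
In Python, from plant import get_state, imaging, workorder, ctrl gives the robot as it stands. The module is installed in compiled form; this text tells all that it offers.
- The arm moves only by the shell command python3 -m jog 'ROWS' [FORCE]. ROWS is JSON, a list of rows, each a list of 7 numbers: the closure, from 0 (fully open) to 1 (shut), then the shift along the tool's x, y, z in mm, then the turn, a rotation vector about the tool's x, y, z in rad. In form: [[gripper, tx, ty, tz, ax, ay, az], ...]. A call has 1 to 12 rows; each row is the pose to reach, as a shift and turn from the pose commanded when the call began, along the tool's axes at that moment; what a row does not reach only later rows make up. A row lasts 1/10 s, in which the tool goes at most 50 mm and 8.59 degrees, less where a joint would pass 70% of its speed; a pose out of reach is approached as far as the arm can. A call with a gripper value outside its range is refused whole. The fingers move at their own pace and stop on an object; FORCE is the grip in N (left out, the last holds). Time passes only in rows, so rows that repeat a pose let the fingers close. It gives the time, the measured TCP pose, the force, the opening and the grip force at its end, in the units of the state.
- get_state(): the state, without advancing time (a new reading comes with each control period).
- imaging.read_camera(name): name is "side" or "top"; returns a dict with "image" (420x560x3 uint8, blue, green, red), "fx", "fy", "cx", "cy" (pixels), "R" (3x3) and "t" (3): a world point X has camera coordinates R X + t. Camera axes: x right, y down, z forward; pixel columns grow to the right and rows downward; lengths in m; the calibration is good to about 2 mm. A picture is of the moment at which its call begins. There is no depth.
- workorder.sign_off(): hands the job in; it is judged then, once.
The state is a dict: "time": time; "qpos": joint angles; "dq": joint speeds; "joint_efforts": joint torques, N m; "eef_pos": TCP position; "tcp_rot": TCP orientation; "contact_force": force on the tool from outside, world axes, zero at the start; "wrist_torque": the same for the moment, N m; "opening": opening from 0.0 (shut) to 1.0 (fully open); "finger_force": force on a finger pad.
Only numpy, scipy, OpenCV 4.12 (cv2) and the standard library are available. Lean on these libraries where they do the work, as an engineer would, in place of code of your own. Each camera call takes 0.05 s, during which the arm holds its last target. There are 200 camera calls.

### The job

Put the fingertips behind the blue-lidded sample jar lying at the low end of the sloped chute, and push it steadily up the slope, over the crest and into the seat against the black reader block, so that it stays there and does not roll back once you let go and move clear. Only push it: do not lift it off the chute floor and do not flick it or let it race along the chute. Leave the bottle, the beaker and the white-lidded jar standing where they are.

Things in the scene. Friction and masses are not known exactly. Their poses are not given: they have to be found in the camera images.
- jar: closed sample jar, smooth cylinder 48 mm in diameter, 70 mm long, 110 to 230 g, green with white band and blue lid, lying across the chute so that it rolls along it. Origin: middle of its axis; y is the jar's axis (lid at +y), x and z turn as it rolls. Starts at rest against the low red lip, origin 118 mm on the -x side of the chute's origin, 48 mm above the table
- chute: loading chute fixed to the counter. Origin on the table (z = 0), x level and pointing along it to the uphill end with the black reader block, z up. Footprint x -145 to +175 mm, y -55 to +55 mm. Floor 76 mm wide between white side walls. It rises towards +x from x = -133 mm (22 mm above the table) to the crest; a jar let go before the crest rolls back down
- slope: the rising floor of the chute, fixed to it at 0.14 rad. Origin on the floor at the crest, mid-width; x points up the slope along the floor, y across, z out of it. Side walls 12 mm high above it. The red lip at its low end is 8 mm high, 4 mm thick, with nothing behind it, so a finger fits behind the jar above the lip. Jar's origin is 24 mm above the floor
- crest (a point): mid-width point on the crest line of the floor: 80 mm along the chute's x, 52 mm above the table. Beyond it a short floor falls towards +x at 0.20 rad to the reader block, with side walls 18 mm above it; a jar past the crest rolls on by itself into the seat
- seat (a point): where the jar's origin lies when the jar is seated, touching the reader block: 109 mm along the chute's x, mid-width, 71 mm above the table. The block's upright face is 24 mm further along +x, 100 mm wide, its top 87 mm above the table
- reagent: bystander: amber reagent bottle with a white cap, 56 mm diameter, 85 mm tall, standing on the counter beside the chute; origin at the centre of its underside
- beaker: bystander: empty glass beaker, 60 mm diameter, 75 mm tall, standing on the counter beside the chute; origin at the centre of its underside
- spare_jar: bystander: jar of the same size with a white lid, standing upright, 48 mm diameter, 70 mm tall, on the counter beside the chute; origin at the centre of its underside
Things that resemble listed ones, but are neither listed nor needed, are in the scene too. Leave any pink or turquoise look-alike of the jar alone.

How it is judged:
On the way, in this order (a step that is already met when the one before it is completed fails the run):
1. the jar has been rolled part of the way up the slope (x of jar in the frame of slope between -0.13 and -0.01 m and z of jar in the frame of slope above 0.018 m), for 0.1 s.
2. the jar has come to the seat against the reader block (distance between jar and seat below 0.008 m and linear speed of jar below 0.05 m/s), for 0.1 s.
At the end, for the whole second after the job is handed in: the jar rests in the seat behind the crest, its middle within 8 mm of the seat point, its axis square across the chute within 0.15 rad, not moving (under 20 mm/s), and the three bystanders stand upright within 20 mm of where they began (distance between jar and seat below 0.008 m and angle between the y axis of jar and the y axis of chute, either way round below 0.15 rad and linear speed of jar below 0.02 m/s and distance of each of reagent, beaker, spare_jar from where it was at the start of the episode below 0.02 m and angle between each of reagent, beaker, spare_jar's own z axis and vertical below 0.2 rad); the robot touches nothing.
It fails at once if the jar is lifted more than 8 mm off the chute floor (z of jar in the frame of slope above 0.032 m).
It fails at once if the jar is flicked or let race along the chute (faster than 0.5 m/s) (linear speed of jar above 0.5 m/s).
It fails at once if the jar leaves the chute (y of jar in the frame of chute above 0.03 m or y of jar in the frame of chute below -0.03 m or x of jar in the frame of chute below -0.15 m or x of jar in the frame of chute above 0.15 m).
It fails at once if a bystander is pushed away or knocked over (distance of any of reagent, beaker, spare_jar from where it was at the start of the episode above 0.02 m or angle between any of reagent, beaker, spare_jar's own z axis and vertical above 0.5 rad).
It also fails if it takes over 38 s, if anything falls off the work surface, if the arm or the gripper's body presses on something with over 40 N, if the wrist force passes 120 N, or if a joint passes its speed limit or range.

## Working session

There is one attempt and no reset: what is moved stays moved. The work goes in short steps, Python scripts to look and compute and a shell command to move; the robot and the scene stay as the last step left them, time stands still between calls to the robot, and variables do not carry over. Pictures are saved under pics/ and viewed, at most 10 in all, crops included, and the job is handed in when it is done.

```bash
mkdir -p pics
python3 - <<'E'
from plant import get_state, imaging, ctrl
import cv2,pickle
d={}
for n in("side","top"):
    c=imaging.read_camera(n);d[n]=c
    cv2.imwrite(f"pics/{n}0.png",cv2.resize(c["image"],None,fx=1.4,fy=1.4,interpolation=cv2.INTER_CUBIC))
    print(n,c["fx"],c["fy"],c["cx"],c["cy"],c["R"],c["t"])
pickle.dump(d,open("c0.pkl","wb"))
s=get_state();print(s,ctrl.tip_reach)
E
```

```text
side 430.483512713062 430.483512713062 283.3485141492511 215.35924891071176 [[-0.93849632 -0.34528541  0.00162481]
 [-0.24792583  0.67057987 -0.69918197]
 [ 0.24032777 -0.65658253 -0.71494191]] [0.56831554 0.17443916 0.74059631]
top 424.69641542129517 424.69641542129517 275.9728885066974 209.46833538185587 [[-0.01267797 -0.99932679 -0.03442726]
 [-0.99471404  0.01611313 -0.1014118 ]
 [ 0.10189826  0.03295958 -0.99424867]] [0.05643012 0.59547851 0.83092813]
{'time': 0.1, 'qpos': array([-1.33701575e+00,  2.87113570e-01,  1.57804062e+00, -3.24622495e-05,
        1.27861575e+00, -1.49979760e-01]), 'dq': array([-0.00036267, -0.00434277, -0.00406547, -0.00142006, -0.00044872,
       -0.00116816]), 'joint_efforts': array([ 5.83145975e-04, -4.07294369e+01, -2.93697792e+01, -1.55569624e-04,
        3.40345301e-03,  3.36701376e-06]), 'eef_pos': array([ 0.25262581, -0.625326  ,  0.24405572]), 'tcp_rot': array([ 9.81645937e-01,  1.90709385e-01, -6.11256839e-05, -1.08703577e-03]), 'contact_force': array([-0.01975679, -0.38142902, -0.30849669]), 'wrist_torque': array([-0.01573387,  0.0149033 ,  0.05467444]), 'finger_force': 0.0, 'opening': 0.9983339964850553} 0.014
```

View pics/top0.png

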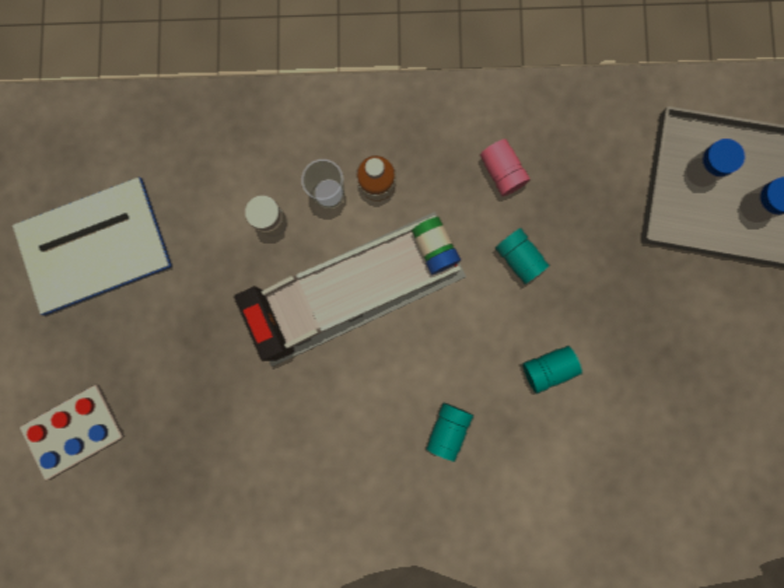

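View pics/side0.png

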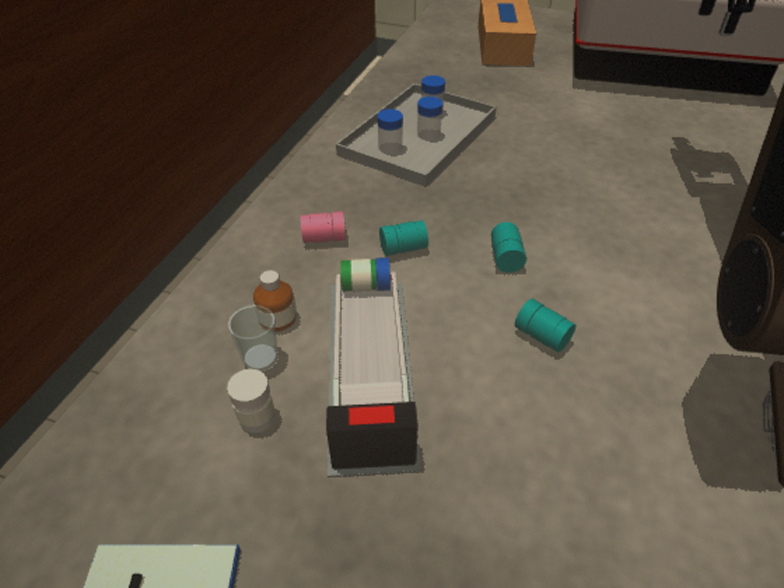

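The top view shows the jar at about (436,244) in the 1.4x picture and the reader block at about (262,324). The side view shows the jar at (366,274) and the block at (371,435). I'll enlarge both for accurate points.

Run:
```python
import cv2,pickle
d=pickle.load(open("c0.pkl","rb"))
t=d["top"]["image"][145:265,160:340]; cv2.imwrite("pics/t1.png",cv2.resize(t,None,fx=4.4,fy=4.4,interpolation=cv2.INTER_CUBIC))
t=d["side"]["image"][175:345,155:305]; cv2.imwrite("pics/s1.png",cv2.resize(t,None,fx=3.5,fy=3.5,interpolation=cv2.INTER_CUBIC))
```

```text
(no output)
```

View pics/t1.png

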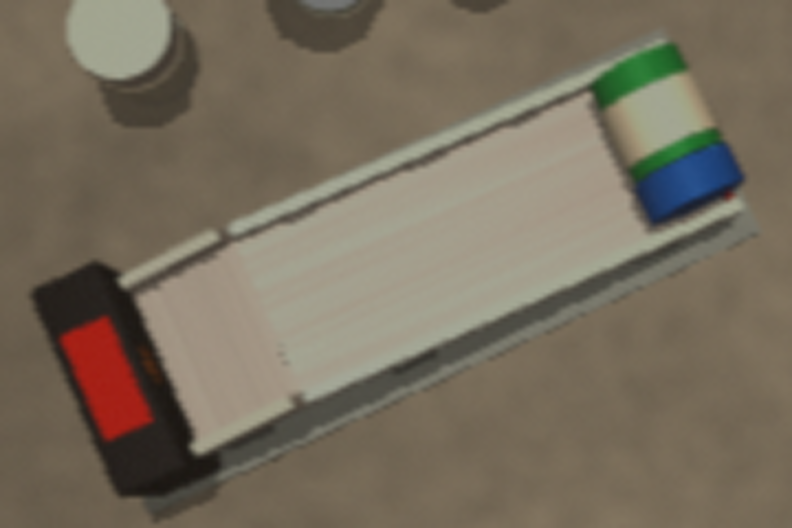

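View pics/s1.png

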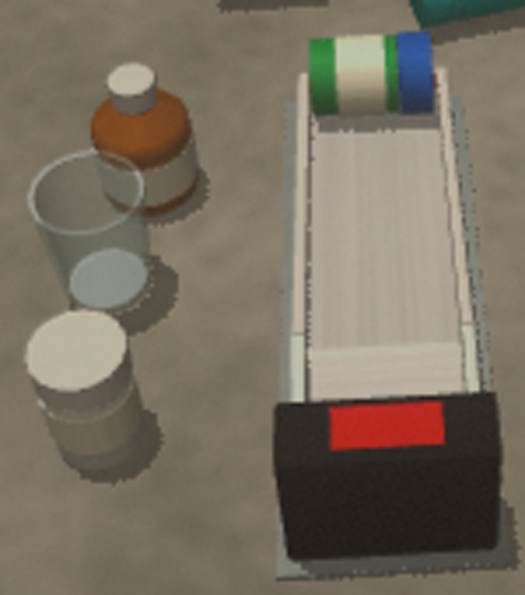

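Read from the crops:
- **Top:** plate corners at (757,228) and (155,520), jar centre at (668,132), crest notches at (225,235) and (297,402).
- **Side:** block top front edge runs (277,405) to (497,395), plate corners at (277,578) and (517,568), jar centre at about (371,75).

Next is the fit of the chute's x, y and yaw.

```bash
cat > h.py <<'E'
import numpy as np,pickle
from scipy.optimize import least_squares
d=pickle.load(open("c0.pkl","rb"))
def proj(c,X):
    p=np.asarray(c["R"])@X+np.asarray(c["t"]); return np.array([c["fx"]*p[0]/p[2]+c["cx"],c["fy"]*p[1]/p[2]+c["cy"]])
def full(v,U):
    s,o=((4.4,(160,145)) if v=="top" else (3.5,(155,175)))
    return (np.array(U)+.5)/s-.5+o
E
python3 - <<'E'
from h import *
from plant import get_state
from scipy.spatial.transform import Rotation as R
P=[("top",(757,228),(-145,55,0)),("top",(155,520),(175,55,0)),("top",(668,132),(-118,0,50)),
("top",(97,262),(133,-50,87)),("top",(225,235),(80,-40,66)),("top",(297,402),(80,40,66)),
("side",(277,405),(133,-50,87)),("side",(497,395),(133,50,87)),("side",(277,578),(175,-55,0)),("side",(517,568),(175,55,0)),("side",(310,345),(80,-38,52)),("side",(463,342),(80,38,52)),("side",(371,75),(-118,0,50))]
def W(p,q):
    c,s=np.cos(p[2]),np.sin(p[2]);q=np.array(q)/1e3
    return np.array([p[0]+c*q[0]-s*q[1],p[1]+s*q[0]+c*q[1],q[2]])
f=lambda p:np.concatenate([proj(d[v],W(p,q))-full(v,U) for v,U,q in P])
r=min((least_squares(f,[.5,0,a],loss="soft_l1") for a in(0.5,1.5,2.5,-1,-2)),key=lambda r:r.cost)
p=r.x;print(p,"\n",f(p).reshape(-1,2).round(1));np.save("chute.npy",p)
for b,v,U,h in(("spare","top",(118,30),.07),):
    g=least_squares(lambda x:proj(d[v],np.array([*x,h]))-full(v,U),[.5,0]).x;print(b,g)
for b,U in(("beaker",(110,280)),("reagent",(152,195)),("spare",(92,455))):
    g=least_squares(lambda x:proj(d["side"],np.array([*x,0.]))-full("side",U),[.5,0]).x
    e=g-p[:2];c,s=np.cos(p[2]),np.sin(p[2]);print(b,g,"chute frame",c*e[0]+s*e[1],-s*e[0]+c*e[1])
S=get_state();q=R.from_quat(S["tcp_rot"]);print(q.as_matrix().round(3))
for q_ in((-118,0,48),(109,0,71)):print(W(p,q_))
E
```

```text
[0.61407669 0.08520833 1.99740883] 
 [[ 0.5  0.5]
 [-0.8 -0.7]
 [-1.2  0.1]
 [-0.2 -0.5]
 [-0.  -0. ]
 [ 0.4 -1.1]
 [ 0.2 -1. ]
 [ 0.9 -2. ]
 [ 1.3  1.5]
 [-0.7 -0.1]
 [-0.3  1.7]
 [ 0.2 -0.1]
 [ 0.1 -0.2]]
spare [0.71065808 0.22248952]
beaker [0.75746896 0.13354194] chute frame -0.015332588467720447 -0.1505403276319892
reagent [0.76592038 0.068739  ] chute frame -0.07782451925778916 -0.13141950911010145
spare [0.71029305 0.23633774] chute frame 0.09777078520993696 -0.15012847484395336
[[ 0.927  0.374 -0.001]
 [ 0.374 -0.927  0.002]
 [ 0.    -0.002 -1.   ]]
[ 0.66290383 -0.02221564  0.048     ]
[0.56897366 0.18443895 0.071     ]
```

The fit is good, with residuals of about 1 px. I'll move to a point high behind the jar, with tool x along the chute and the fingers partly closed.

```bash
python3 -m jog '[[0.65,50,-29,0,0,0,-0.13],[0.65,100,-58,0,0,0,-0.27],[0.65,150,-87,0,0,0,-0.4],[0.65,200,-116,0,0,0,-0.54],[0.65,250,-145,0,0,0,-0.67],[0.65,300,-174,0,0,0,-0.81],[0.65,350,-203,0,0,0,-0.94],[0.65,400,-232,0,0,0,-1.08],[0.65,450,-262,0,0,0,-1.21],[0.65,500,-291,0,0,0,-1.34],[0.65,550,-320,0,0,0,-1.48],[0.65,608,-354,0,0,0,-1.613]]'
cat > st.py <<'E'
from h import *
from plant import get_state
from scipy.spatial.transform import Rotation as R
p=np.load("chute.npy");S=get_state();Q=R.from_quat(S["tcp_rot"]).as_matrix();C=R.from_euler("z",p[2]).as_matrix()
e=S["eef_pos"]-[p[0],p[1],0]
print("t",S["time"],"tcp in chute mm",(C.T@e*1e3).round(1),"tool axes in chute\n",(C.T@Q).round(3),"F chute",(C.T@S["contact_force"]).round(2),"open",S["opening"])
E
python3 st.py
```

```text
time: 1.3
eef_pos: [0.6213, -0.1499, 0.2448]
tcp_rot: [0.539, 0.842, -0.0, -0.0]
contact_force: [0.2, -1.3, 0.3]
opening: 0.346
finger_force: 0.0
t 1.3 tcp in chute mm [-217.1   90.7  244.8] tool axes in chute
 [[ 1.     0.005  0.001]
 [ 0.005 -1.     0.001]
 [ 0.001 -0.001 -1.   ]] F chute [-1.26  0.32  0.32] open 0.3460358064869241
```

```bash
python3 -m jog '[[0.65,0,0,0,0,0,0],[0.65,0,0,0,0,0,0],[0.65,0,0,0,0,0,0]]' >/dev/null; python3 st.py
```

```text
t 1.6 tcp in chute mm [-218.8   92.9  244.8] tool axes in chute
 [[ 1.    -0.002  0.001]
 [-0.002 -1.     0.001]
 [ 0.    -0.001 -1.   ]] F chute [-0.44  0.52 -0.2 ] open 0.3488833311071048
```

```bash
python3 -m jog '[[0.65,20,40,0,0,0,0],[0.65,40,80,0,0,0,0],[0.65,49,93,10,0,0,0],[0.65,49,93,50,0,0,0],[0.65,49,93,90,0,0,0],[0.65,49,93,130,0,0,0],[0.65,49,93,150,0,0,0],[0.65,49,93,150,0,0,0],[0.65,49,93,150,0,0,0]]' >/dev/null; python3 st.py
python3 - <<'E'
from plant import imaging
import cv2
a=imaging.read_camera("top")["image"][120:265,230:400];b=imaging.read_camera("side")["image"][120:265,190:340]
cv2.imwrite("pics/v2.png",cv2.hconcat([cv2.resize(a,(400,341)),cv2.resize(b,(353,341))]))
E
```

```text
t 2.5 tcp in chute mm [-170.7   -0.    95.4] tool axes in chute
 [[ 1.    -0.002  0.   ]
 [-0.002 -1.     0.001]
 [ 0.    -0.001 -1.   ]] F chute [ 0.87 -0.26  0.53] open 0.347228911012153
```

View pics/v2.png

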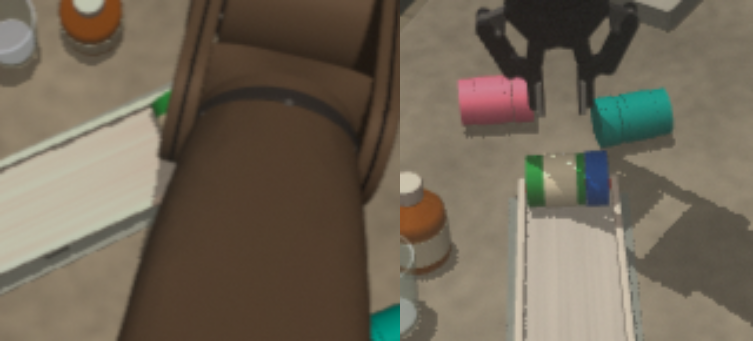

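The fingers are centred behind the jar, at columns 535 and 585 against jar columns 525–610. Next I lower them behind the jar and creep forward to contact.

```bash
python3 -m jog '[[0.65,0,0,20,0,0,0],[0.65,0,0,40,0,0,0],[0.65,0,0,47,0,0,0],[0.65,0,0,47,0,0,0],[0.65,4,0,47,0,0,0],[0.65,8,0,47,0,0,0],[0.65,11,0,47,0,0,0],[0.65,13,0,47,0,0,0],[0.65,13,0,47,0,0,0]]' >/dev/null; python3 st.py
python3 - <<'E'
from plant import imaging
import cv2
b=imaging.read_camera("side")["image"][140:245,210:320]
cv2.imwrite("pics/v3.png",cv2.resize(b,None,fx=5,fy=5,interpolation=cv2.INTER_CUBIC))
E
```

```text
t 3.5 tcp in chute mm [-156.2   -1.1   48.7] tool axes in chute
 [[ 1. -0. -0.]
 [-0. -1. -0.]
 [-0.  0. -1.]] F chute [ 0.5  -0.29 -0.56] open 0.34930421840357656
```

View pics/v3.png

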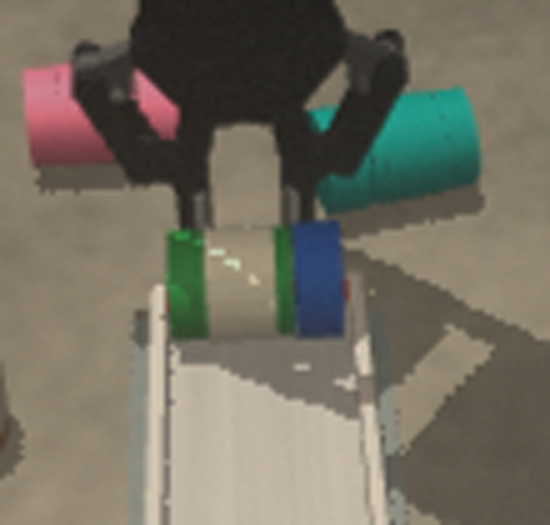

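Both fingertips are behind the jar, above the lip. Now a steady push up the slope, with z rising 0.14 per mm of travel.

```bash
python3 -m jog '[[0.65,3,0,-0.4,0,0,0],[0.65,6,0,-0.8,0,0,0],[0.65,10,0,-1.3,0,0,0],[0.65,15,0,-2,0,0,0],[0.65,20,0,-2.8,0,0,0],[0.65,26,0,-3.6,0,0,0],[0.65,32,0,-4.4,0,0,0],[0.65,38,0,-5.3,0,0,0],[0.65,44,0,-6.2,0,0,0],[0.65,50,0,-7,0,0,0],[0.65,56,0,-7.8,0,0,0],[0.65,62,0,-8.7,0,0,0]]' >/dev/null; python3 st.py
python3 - <<'E'
from plant import imaging
import cv2
b=imaging.read_camera("side")["image"][140:345,190:340]
cv2.imwrite("pics/v4.png",cv2.resize(b,None,fx=2.8,fy=2.8,interpolation=cv2.INTER_CUBIC))
E
```

```text
t 4.75 tcp in chute mm [-98.7  -3.5  61.1] tool axes in chute
 [[ 1.    -0.    -0.009]
 [-0.    -1.    -0.007]
 [-0.009  0.007 -1.   ]] F chute [-7.3   0.19  7.04] open 0.3502729434613181
```

View pics/v4.png

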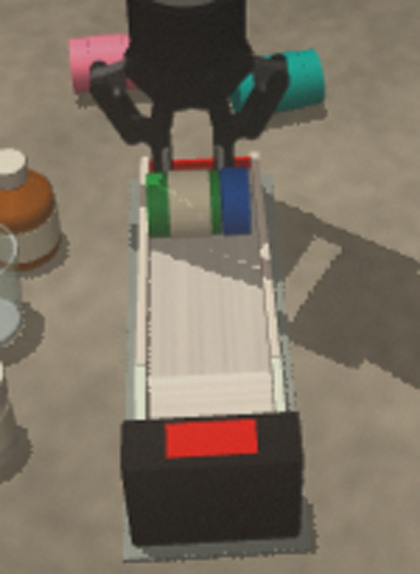

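The jar is rolling up squarely and the red lip is now exposed. The 7 N reaction is friction at the finger. I'll continue at the same pace with a small lateral correction.

```bash
python3 -m jog '[[0.65,4,0,-0.6,0,0,0],[0.65,9,0,-1.3,0,0,0],[0.65,15,-0.5,-2.1,0,0,0],[0.65,21,-0.5,-2.9,0,0,0],[0.65,27,-1,-3.8,0,0,0],[0.65,33,-1,-4.6,0,0,0],[0.65,39,-1,-5.5,0,0,0],[0.65,45,-1.5,-6.3,0,0,0],[0.65,51,-1.5,-7.1,0,0,0],[0.65,57,-2,-8,0,0,0],[0.65,63,-2,-8.9,0,0,0],[0.65,69,-2,-9.7,0,0,0]]' >/dev/null; python3 st.py
```

```text
t 6.0 tcp in chute mm [-25.    1.1  66.7] tool axes in chute
 [[ 1. -0.  0.]
 [-0. -1.  0.]
 [ 0. -0. -1.]] F chute [-5.89  0.59  2.99] open 0.35379075366029394
```

```bash
python3 -m jog '[[0.65,4,0,-0.6,0,0,0],[0.65,8,0,-1.1,0,0,0],[0.65,13,0,-1.8,0,0,0],[0.65,18,0,-2.5,0,0,0],[0.65,23,0,-3.2,0,0,0],[0.65,28,0,-3.9,0,0,0],[0.65,33,0,-4.6,0,0,0],[0.65,38,0,-5.3,0,0,0],[0.65,43,0,-6,0,0,0],[0.65,47,0,-6.6,0,0,0],[0.65,50,0,-7,0,0,0],[0.65,52,0,-7.3,0,0,0]]' >/dev/null; python3 st.py
python3 - <<'E'
from plant import imaging
import cv2
b=imaging.read_camera("side")["image"][140:345,190:340]
cv2.imwrite("pics/v5.png",cv2.resize(b,None,fx=2.8,fy=2.8,interpolation=cv2.INTER_CUBIC))
E
```

```text
t 7.2 tcp in chute mm [26.8  1.1 73.9] tool axes in chute
 [[ 1. -0.  0.]
 [-0. -1.  0.]
 [ 0. -0. -1.]] F chute [-4.21  0.27  3.28] open 0.34672017931954563
```

View pics/v5.png

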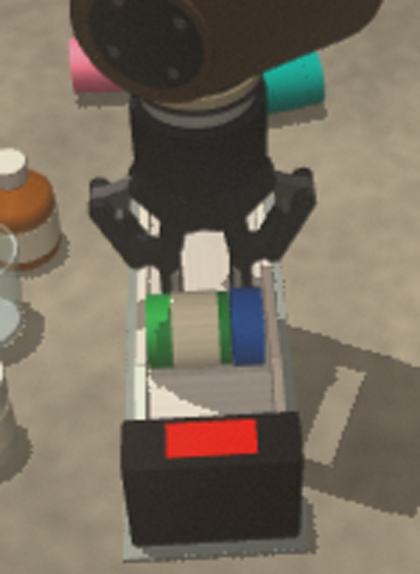

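The jar is square and just short of the crest, with its lower edge at row 365 where the crest line is about 370. I'll go slowly over it.

```bash
python3 -m jog '[[0.65,2,0,-0.3,0,0,0],[0.65,5,0,-0.7,0,0,0],[0.65,8,0,-1.1,0,0,0],[0.65,11,0,-1.5,0,0,0],[0.65,14,0,-2,0,0,0],[0.65,16.5,0,-2,0,0,0],[0.65,19,0,-2,0,0,0],[0.65,21.5,0,-2,0,0,0],[0.65,24,0,-2,0,0,0],[0.65,26.5,0,-2,0,0,0],[0.65,29,0,-2,0,0,0],[0.65,29,0,-2,0,0,0]]' >/dev/null; python3 st.py
python3 - <<'E'
from plant import imaging
import cv2
b=imaging.read_camera("side")["image"][140:345,190:340]
cv2.imwrite("pics/v6.png",cv2.resize(b,None,fx=2.8,fy=2.8,interpolation=cv2.INTER_CUBIC))
E
```

```text
t 8.45 tcp in chute mm [56.2  1.3 75.5] tool axes in chute
 [[ 1.    -0.     0.001]
 [-0.    -1.     0.001]
 [ 0.001 -0.001 -1.   ]] F chute [-0.24  0.37  0.09] open 0.35144994377538186
```

View pics/v6.png

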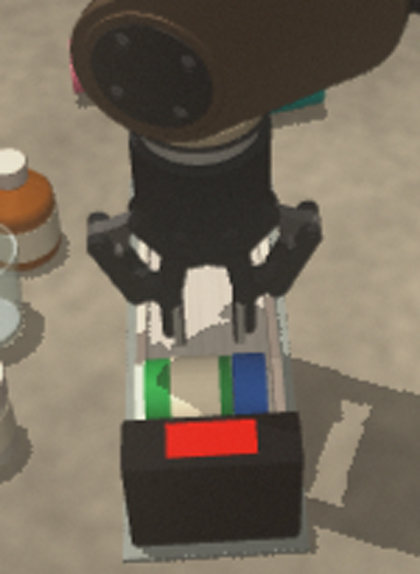

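The jar rolled into the seat against the block, square and clear of the fingers. I'll back off, lift away and verify.

```bash
python3 -m jog '[[0.65,-8,0,-2,0,0,0],[0.65,-18,0,-8,0,0,0],[0.65,-25,0,-30,0,0,0],[0.65,-30,0,-60,0,0,0],[0.65,-40,0,-90,0,0,0],[0.65,-60,0,-120,0,0,0],[0.65,-90,0,-130,0,0,0],[0.65,-120,0,-130,0,0,0],[0.65,-150,0,-130,0,0,0],[0.65,-150,0,-130,0,0,0],[0.65,-150,0,-130,0,0,0]]' >/dev/null; python3 st.py
python3 - <<'E'
from plant import imaging
import cv2
a=imaging.read_camera("top")["image"][100:270,150:340];b=imaging.read_camera("side")["image"][175:345,155:305]
cv2.imwrite("pics/v7.png",cv2.hconcat([cv2.resize(a,(419,375),interpolation=2),cv2.resize(b,(331,375),interpolation=2)]))
E
```

```text
t 9.6 tcp in chute mm [-95.9   1.4 206.3] tool axes in chute
 [[ 1.    -0.003  0.   ]
 [-0.003 -1.    -0.   ]
 [ 0.     0.    -1.   ]] F chute [ 0.25 -0.24 -0.19] open 0.35001629176116067
```

View pics/v7.png

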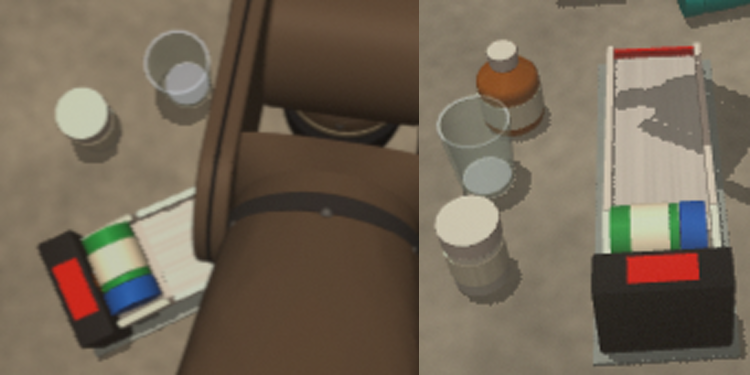

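The jar lies square against the block, at about (120,268) in the top half. The bystanders are unmoved and the gripper is clear, so I'm handing in.

```bash
python3 -c "
from plant import workorder
print(workorder.sign_off())"
```

```text
the job is handed in; nothing more can be done
None
```

The jar was pushed up the slope and over the crest, and it was resting square in the seat against the reader block when I handed in, with the three bystanders unmoved and the gripper clear; `sign_off()` returned no verdict.

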